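# File the blue beads under their test tile

## Task

One compartment of the bead box has the blue test tile lying in front of it: slide that compartment's lid fully open, pour all five blue beads from the cup into it, then stand the cup upright back on its cork mat and slide the lid fully shut again. Keep the other two lids shut, and leave the test tiles, mug, jar and brush where they are.

Things in the scene. Friction and masses are not known exactly. Their poses are not given: they have to be found in the camera images.
- box: Plywood bead box fixed to the table, 324 mm wide, with three compartments side by side along its y (left +106 mm, middle 0, right -106 mm). Origin on the table under their centre; +x points from its front (robot side) to its back. Walls 55 mm high, 6 mm thick. In front (x -112 to -56 mm) runs a ledge 47 mm high with a test tile before each compartment; behind (to x 164 mm) runners for the lids.
- mat: Round cork mat fixed to the table, 160 mm in diameter, 4 mm thick; origin under its centre. The cup starts on it.
- cup: Cream pouring cup with five blue beads, standing on the mat: a trough 122 mm long (x -84 to 38 mm), 56 mm wide (y) over two flat upright sides 45 mm high, 4 mm thick; about 0.14 kg. Origin on its underside, under the centre of its 68 mm long flat floor (4 mm thick). Grip it from above across the sides (along y) over the origin, some 28 mm up. Its -x end is an open spout.
- cup_lip (a point): Middle of the cup's spout lip, at x=-84 mm, z=22 mm in the cup's frame. A ramp rises at 20 degrees from the floor (at x=-34 mm) to this lip: beads roll out once the spout is tipped down by more than 20 degrees (about 45 empties it), and they leave the lip with some speed. At the start the spout points to the robot, give or take 30 degrees.
- tile_blue: Blue glazed test tile, 40 x 40 x 8 mm, lying loose on the ledge in front of one of the compartments; it marks where blue beads belong. Origin at the centre of its underside.
- tile_white: White glazed test tile, same size, in front of another compartment.
- tile_clay: Red-brown clay test tile, same size, in front of another compartment.
- mug: Red-brown mug, 80 mm wide, 90 mm high, standing to the right; leave alone. Origin at the centre of its underside.
- jar: Green glaze jar, 70 mm wide, 90 mm high, standing at the back left; leave alone. Origin at the centre of its underside.
- brush: Brush lying on the table to the right of the box; leave alone.
- lid_left (a joint): Sliding lid of the left (+y) compartment: a grey panel 112 x 103 x 5 mm, its top 60 mm above the table. 0 = shut, 0.085 m = fully open (slid away from the robot along the box's +x). Starts within 6 mm of shut; it slides with about 1.5 N of friction and stays where it is left.
- fin_left (a point): Centre of the black upright fin on the left (+y) lid: 10 mm thick in x, 40 mm wide in y, standing from 60 to 85 mm above the table, 30 mm in front of the lid's centre; push it from either side to slide the lid. Moves with the lid.
- well_left (a point): Centre of the inner floor of the left (+y) compartment, 6 mm above the table; axes as the box's. The compartment is 100 x 100 mm inside (a fully open lid uncovers its front 79 mm); its tile lies on the ledge about 84 mm in front of this point.
- lid_middle (a joint): Sliding lid of the middle compartment: a grey panel 112 x 103 x 5 mm, its top 60 mm above the table. 0 = shut, 0.085 m = fully open (slid away from the robot along the box's +x). Starts within 6 mm of shut; it slides with about 1.5 N of friction and stays where it is left.
- fin_middle (a point): Centre of the black upright fin on the middle lid: 10 mm thick in x, 40 mm wide in y, standing from 60 to 85 mm above the table, 30 mm in front of the lid's centre; push it from either side to slide the lid. Moves with the lid.
- well_middle (a point): Centre of the inner floor of the middle compartment, 6 mm above the table; axes as the box's. The compartment is 100 x 100 mm inside (a fully open lid uncovers its front 79 mm); its tile lies on the ledge about 84 mm in front of this point.
- lid_right (a joint): Sliding lid of the right (-y) compartment: a grey panel 112 x 103 x 5 mm, its top 60 mm above the table. 0 = shut, 0.085 m = fully open (slid away from the robot along the box's +x). Starts within 6 mm of shut; it slides with about 1.5 N of friction and stays where it is left.
- fin_right (a point): Centre of the black upright fin on the right (-y) lid: 10 mm thick in x, 40 mm wide in y, standing from 60 to 85 mm above the table, 30 mm in front of the lid's centre; push it from either side to slide the lid. Moves with the lid.
- well_right (a point): Centre of the inner floor of the right (-y) compartment, 6 mm above the table; axes as the box's. The compartment is 100 x 100 mm inside (a fully open lid uncovers its front 79 mm); its tile lies on the ledge about 84 mm in front of this point.
- bead0_center (a point): Centre of blue ceramic bead 0, a ball 20 mm in diameter, 11 g, in the cup at the start.
- bead1_center (a point): Centre of blue ceramic bead 1, a ball 20 mm in diameter, 11 g, in the cup at the start.
- bead2_center (a point): Centre of blue ceramic bead 2, a ball 20 mm in diameter, 11 g, in the cup at the start.
- bead3_center (a point): Centre of blue ceramic bead 3, a ball 20 mm in diameter, 11 g, in the cup at the start.
- bead4_center (a point): Centre of blue ceramic bead 4, a ball 20 mm in diameter, 11 g, in the cup at the start.
Things that resemble listed ones, but are neither listed nor needed, are in the scene too. There is more than one size of the mat; the one meant has the size given above. Several things have the shape of the tile_blue; the one meant has the colours described above.

How it is judged (in metres and radians):
On the way, in this order (a step that is already met when the one before it is completed fails the run):
1. the lid behind the blue tile is slid open (at least 70 mm) (((horizontal distance between tile_blue and well_left below 0.11 m and value of joint lid_left above 0.07 m) or (horizontal distance between tile_blue and well_middle below 0.11 m and value of joint lid_middle above 0.07 m) or (horizontal distance between tile_blue and well_right below 0.11 m and value of joint lid_right above 0.07 m))), for 0.2 s.
2. the cup is tipped with its lip over that open compartment (((horizontal distance between tile_blue and well_left below 0.11 m and value of joint lid_left above 0.06 m and angle between cup's own z axis and vertical above 0.3 rad and horizontal distance between cup_lip and well_left below 0.09 m) or (horizontal distance between tile_blue and well_middle below 0.11 m and value of joint lid_middle above 0.06 m and angle between cup's own z axis and vertical above 0.3 rad and horizontal distance between cup_lip and well_middle below 0.09 m) or (horizontal distance between tile_blue and well_right below 0.11 m and value of joint lid_right above 0.06 m and angle between cup's own z axis and vertical above 0.3 rad and horizontal distance between cup_lip and well_right below 0.09 m))), for 0.04 s.
3. all five beads lie in that compartment (((horizontal distance between tile_blue and well_left below 0.11 m and (x of bead0_center in the frame of well_left between -0.05 and 0.05 m and y of bead0_center in the frame of well_left between -0.05 and 0.05 m and z of bead0_center in the frame of well_left below 0.045 m) and (x of bead1_center in the frame of well_left between -0.05 and 0.05 m and y of bead1_center in the frame of well_left between -0.05 and 0.05 m and z of bead1_center in the frame of well_left below 0.045 m) and (x of bead2_center in the frame of well_left between -0.05 and 0.05 m and y of bead2_center in the frame of well_left between -0.05 and 0.05 m and z of bead2_center in the frame of well_left below 0.045 m) and (x of bead3_center in the frame of well_left between -0.05 and 0.05 m and y of bead3_center in the frame of well_left between -0.05 and 0.05 m and z of bead3_center in the frame of well_left below 0.045 m) and (x of bead4_center in the frame of well_left between -0.05 and 0.05 m and y of bead4_center in the frame of well_left between -0.05 and 0.05 m and z of bead4_center in the frame of well_left below 0.045 m)) or (horizontal distance between tile_blue and well_middle below 0.11 m and (x of bead0_center in the frame of well_middle between -0.05 and 0.05 m and y of bead0_center in the frame of well_middle between -0.05 and 0.05 m and z of bead0_center in the frame of well_middle below 0.045 m) and (x of bead1_center in the frame of well_middle between -0.05 and 0.05 m and y of bead1_center in the frame of well_middle between -0.05 and 0.05 m and z of bead1_center in the frame of well_middle below 0.045 m) and (x of bead2_center in the frame of well_middle between -0.05 and 0.05 m and y of bead2_center in the frame of well_middle between -0.05 and 0.05 m and z of bead2_center in the frame of well_middle below 0.045 m) and (x of bead3_center in the frame of well_middle between -0.05 and 0.05 m and y of bead3_center in the frame of well_middle between -0.05 and 0.05 m and z of bead3_center in the frame of well_middle below 0.045 m) and (x of bead4_center in the frame of well_middle between -0.05 and 0.05 m and y of bead4_center in the frame of well_middle between -0.05 and 0.05 m and z of bead4_center in the frame of well_middle below 0.045 m)) or (horizontal distance between tile_blue and well_right below 0.11 m and (x of bead0_center in the frame of well_right between -0.05 and 0.05 m and y of bead0_center in the frame of well_right between -0.05 and 0.05 m and z of bead0_center in the frame of well_right below 0.045 m) and (x of bead1_center in the frame of well_right between -0.05 and 0.05 m and y of bead1_center in the frame of well_right between -0.05 and 0.05 m and z of bead1_center in the frame of well_right below 0.045 m) and (x of bead2_center in the frame of well_right between -0.05 and 0.05 m and y of bead2_center in the frame of well_right between -0.05 and 0.05 m and z of bead2_center in the frame of well_right below 0.045 m) and (x of bead3_center in the frame of well_right between -0.05 and 0.05 m and y of bead3_center in the frame of well_right between -0.05 and 0.05 m and z of bead3_center in the frame of well_right below 0.045 m) and (x of bead4_center in the frame of well_right between -0.05 and 0.05 m and y of bead4_center in the frame of well_right between -0.05 and 0.05 m and z of bead4_center in the frame of well_right below 0.045 m)))), for 0.2 s.
At the end, for the whole second after the job is handed in: All five beads lie in the compartment with the blue tile in front, all three lids are shut to within 10 mm, and the cup stands at rest, upright (within 0.1 rad) on the cork mat, its origin within 55 mm of the mat's centre (((horizontal distance between tile_blue and well_left below 0.11 m and (x of bead0_center in the frame of well_left between -0.05 and 0.05 m and y of bead0_center in the frame of well_left between -0.05 and 0.05 m and z of bead0_center in the frame of well_left below 0.045 m) and (x of bead1_center in the frame of well_left between -0.05 and 0.05 m and y of bead1_center in the frame of well_left between -0.05 and 0.05 m and z of bead1_center in the frame of well_left below 0.045 m) and (x of bead2_center in the frame of well_left between -0.05 and 0.05 m and y of bead2_center in the frame of well_left between -0.05 and 0.05 m and z of bead2_center in the frame of well_left below 0.045 m) and (x of bead3_center in the frame of well_left between -0.05 and 0.05 m and y of bead3_center in the frame of well_left between -0.05 and 0.05 m and z of bead3_center in the frame of well_left below 0.045 m) and (x of bead4_center in the frame of well_left between -0.05 and 0.05 m and y of bead4_center in the frame of well_left between -0.05 and 0.05 m and z of bead4_center in the frame of well_left below 0.045 m)) or (horizontal distance between tile_blue and well_middle below 0.11 m and (x of bead0_center in the frame of well_middle between -0.05 and 0.05 m and y of bead0_center in the frame of well_middle between -0.05 and 0.05 m and z of bead0_center in the frame of well_middle below 0.045 m) and (x of bead1_center in the frame of well_middle between -0.05 and 0.05 m and y of bead1_center in the frame of well_middle between -0.05 and 0.05 m and z of bead1_center in the frame of well_middle below 0.045 m) and (x of bead2_center in the frame of well_middle between -0.05 and 0.05 m and y of bead2_center in the frame of well_middle between -0.05 and 0.05 m and z of bead2_center in the frame of well_middle below 0.045 m) and (x of bead3_center in the frame of well_middle between -0.05 and 0.05 m and y of bead3_center in the frame of well_middle between -0.05 and 0.05 m and z of bead3_center in the frame of well_middle below 0.045 m) and (x of bead4_center in the frame of well_middle between -0.05 and 0.05 m and y of bead4_center in the frame of well_middle between -0.05 and 0.05 m and z of bead4_center in the frame of well_middle below 0.045 m)) or (horizontal distance between tile_blue and well_right below 0.11 m and (x of bead0_center in the frame of well_right between -0.05 and 0.05 m and y of bead0_center in the frame of well_right between -0.05 and 0.05 m and z of bead0_center in the frame of well_right below 0.045 m) and (x of bead1_center in the frame of well_right between -0.05 and 0.05 m and y of bead1_center in the frame of well_right between -0.05 and 0.05 m and z of bead1_center in the frame of well_right below 0.045 m) and (x of bead2_center in the frame of well_right between -0.05 and 0.05 m and y of bead2_center in the frame of well_right between -0.05 and 0.05 m and z of bead2_center in the frame of well_right below 0.045 m) and (x of bead3_center in the frame of well_right between -0.05 and 0.05 m and y of bead3_center in the frame of well_right between -0.05 and 0.05 m and z of bead3_center in the frame of well_right below 0.045 m) and (x of bead4_center in the frame of well_right between -0.05 and 0.05 m and y of bead4_center in the frame of well_right between -0.05 and 0.05 m and z of bead4_center in the frame of well_right below 0.045 m))) and value of joint each of lid_left, lid_middle, lid_right below 0.01 m and horizontal distance between cup and mat below 0.055 m and z of cup in the frame of mat below 0.01 m and angle between cup's own z axis and vertical below 0.1 rad and linear speed of cup below 0.02 m/s); the robot touches nothing.
It fails at once if a lid that is not behind the blue tile is slid open by more than 30 mm ((horizontal distance between tile_blue and well_left below 0.11 m and value of joint any of lid_middle, lid_right above 0.03 m) or (horizontal distance between tile_blue and well_middle below 0.11 m and value of joint any of lid_left, lid_right above 0.03 m) or (horizontal distance between tile_blue and well_right below 0.11 m and value of joint any of lid_left, lid_middle above 0.03 m)).
It fails at once if a test tile, the mug, the jar or the brush is moved by more than 30 mm (distance of any of tile_blue, tile_white, tile_clay, mug, jar, brush from where it was at the start of the episode above 0.03 m).
It also fails if it takes over 72 s, if anything falls off the work surface, if the arm or the gripper's body presses on something with over 40 N, if the wrist force passes 120 N, or if a joint passes its speed limit or range.

## Robot

A 6-joint arm with a two-finger parallel gripper is mounted at the origin on the work surface. World frame = base frame: x ahead of the robot, y to its left, z up, the work surface at z = 0. Lengths are in mm, angles in rad, forces in N, time in s.
With the tool pointing down it reaches from about 400 to 925 mm from the base axis. Payload 12.5 kg.
Tool frame: the origin (TCP) lies on the centre line of the jaws, within the pads' length; the fingertips stand 14 mm ahead of it and the grasp point (between the pads) lies 5 mm behind it; z points along the fingers, y is the direction in which the jaws open and shut (so a half turn about z gives the same grasp; the last joint's range is limited). The gripper opens to 95 mm and grips with 3 to 60 N. Pads are 20 mm wide; open, the fingers measure 119 mm over their backs; the gripper's body (75 mm by 180 mm) begins 59 mm behind the grasp point.
Start: joints at [-1.25, 0.491, 1.559, -0, 1.092, -0.106], TCP at [258.749, -568.941, 228.661] pointing down, gripper open.
Joint ranges: [-3.1, 3.1], [-0.84, 2.19], [0.05, 2.79], [-1.13, 4.28], [0.06, 2.93], [-2.69, 2.69]. Speed limits (rad/s): [2.22, 2.22, 2.79, 3.14, 3.14, 3.14].

## Interface

Orientations are given as [roll, pitch, yaw] about the fixed x, y, z axes, in that order (R = Rz(yaw) Ry(pitch) Rx(roll)).
In Python, from cell import * gives the robot as it stands.
- The arm moves only by the tool play_rows, never from a script. Its argument "moves" is a list of rows, each a list of 7 numbers: the shift along the tool's x, y, z in m, then the turn, a rotation vector about the tool's x, y, z in rad, then the opening in per cent of the stroke, from 0 (shut) to 100 (fully open). In form: [[tx, ty, tz, ax, ay, az, claw], ...]. A call has 1 to 8 rows; each row shifts and turns the pose as measured when the row begins, along the tool's axes as they then stand; what a row does not reach is not made up. A row lasts 1/10 s, in which the tool goes at most 50 mm and 8.59 degrees, less where a joint would pass 70% of its speed; a pose out of reach is approached as far as the arm can. A call is refused whole if a number of a shift passes 0.05 or a number of a turn 0.15, either way. A call with a gripper value outside its range is refused whole. The fingers move at their own pace and stop on an object; the grip force is fixed at half the most. Time passes only in rows, so rows that do not move let the fingers close. It gives the time, the measured TCP pose, the force and the opening at its end, in the units of the state.
- state(): the state, without advancing time (a new reading comes with each control period).
- read_camera(name): name is "scene" or "top" or "wrist"; returns a dict with "img" (420x560x3 uint8, red, green, blue), "fx", "fy", "cx", "cy" (pixels), "R" (3x3) and "t" (3): a world point X has camera coordinates R X + t. Camera axes: x right, y down, z forward; pixel columns grow to the right and rows downward; lengths in mm; the calibration is good to about 2 mm. A picture is of the moment at which its call begins. There is no depth.
- job_done(): hands the job in, once; it reports no verdict.
The state is a dict: "t": time; "joints": joint angles; "qvel": joint speeds; "tau": joint torques, N m; "eef_pos": TCP position; "tcp_rot": TCP orientation; "ft_force": force on the tool from outside, world axes, zero at the start; "moment": the same for the moment, N m; "opening": opening from 0.0 (shut) to 1.0 (fully open).
Only numpy, scipy, OpenCV 4.12 (cv2) and the standard library are available. Lean on these libraries where they do the work, as an engineer would, in place of code of your own. Each camera call takes 0.05 s, during which the arm holds its last target.

## Working session

There is one attempt and no reset: what is moved stays moved. The work goes in short steps, Python scripts to look and compute and a tool call to move; the robot and the scene stay as the last step left them, time stands still between calls to the robot, and variables do not carry over. Pictures are saved under pics/ and viewed, and the job is handed in when it is done.

Besides the shell and the picture viewer there is one more tool, called after "Request:" as name(argument=value, ...), one argument or row to a line, values as JSON. play_rows: Moves the arm, as the interface text tells. Its arguments: {"type":"object","properties":{"moves":{"type":"array"}},"required":["moves"]}

```bash
ls; mkdir -p pics; python3 - <<'E'
from cell import *
import cv2
for n in ["scene","top","wrist"]:
    d=read_camera(n); cv2.imwrite(f"pics/a_{n}.png",d["img"][:,:,::-1]); print(n,d["fx"],d["cx"],d["cy"],d["R"],d["t"])
print(state())
E
```

```text
pics
scene 507.9531108097375 277.49982228488926 202.89681678971667 [[ 0.83664138  0.5477466   0.00220577]
 [ 0.46029858 -0.70087692 -0.54488234]
 [-0.29691147  0.45688642 -0.83850961]] [-464.02045652 -157.87573822 1541.2885561 ]
top 514.4942142829755 281.5785811333762 208.32369666055888 [[-2.52780013e-02 -9.99680416e-01  2.96857089e-04]
 [-9.80186085e-01  2.47267062e-02 -1.96529462e-01]
 [ 1.96459314e-01 -5.25884717e-03 -9.80497875e-01]] [  57.12711562  493.22569484 1343.64089144]
wrist 304.28945312048046 278.2380024482452 206.83897606858946 [[ 0.41334638 -0.91057066 -0.00241832]
 [-0.86937325 -0.3954322   0.29635036]
 [-0.27080422 -0.12039293 -0.95507624]] [-624.12114156  -34.09617011  395.41382269]
{'t': 0.15, 'joints': array([-1.24957889e+00,  4.91389063e-01,  1.55931303e+00, -8.04854745e-06,
        1.09172619e+00, -1.05582428e-01]), 'qvel': array([ 0.00043294, -0.00178379, -0.00278358, -0.00182312, -0.00171754,
       -0.00047994]), 'tau': array([ 1.83619733e-03, -6.12895489e+01, -2.58275825e+01,  6.92897639e-02,
        4.73935576e-02, -9.91559909e-05]), 'eef_pos': array([ 258.69840391, -568.75446026,  228.21466108]), 'tcp_rot': array([-3.14076093e+00, -8.09642048e-05,  4.26803546e-01]), 'ft_force': array([-0.60442448, -0.46681485,  0.07900334]), 'moment': array([-0.01884599, -0.00420366,  0.0514626 ]), 'opening': 1.0009099225084266}
```

View pics/a_top.png

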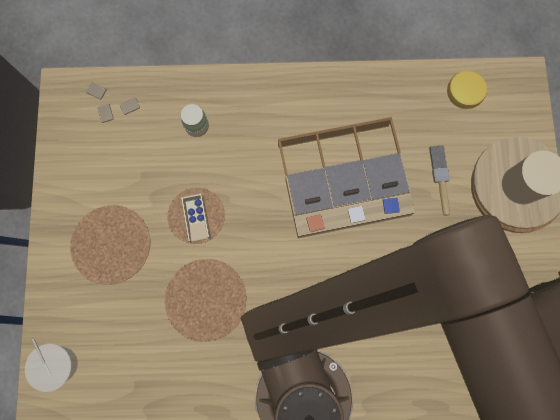

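View pics/a_scene.png

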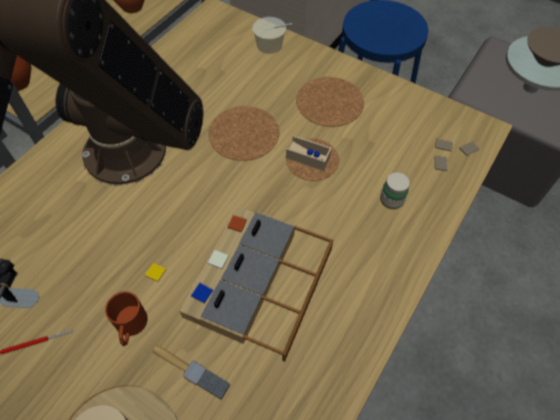

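```bash
cat > h.py <<'E'
import numpy as np, cv2
def ray(d,u,v,z):
    R=np.array(d["R"]);t=np.array(d["t"]);c=-R.T@t
    w=R.T@np.array([(u-d["cx"])/d["fx"],(v-d["cy"])/d["fy"],1.])
    return c+w*(z-c[2])/w[2]
def proj(d,X):
    p=np.array(d["R"])@np.array(X,float)+np.array(d["t"]); return d["fx"]*p[0]/p[2]+d["cx"],d["fy"]*p[1]/p[2]+d["cy"]
def crop(d,u0,v0,u1,v1,k,fn):
    cv2.imwrite(fn,cv2.resize(d["img"][v0:v1,u0:u1,::-1],None,fx=k,fy=k,interpolation=cv2.INTER_CUBIC))
E
python3 - <<'E'
from cell import *
from h import *
d=read_camera("top");s=read_camera("scene")
crop(d,160,180,240,250,8,"pics/b_cup.png")
crop(d,270,110,420,245,5,"pics/b_box.png")
crop(s,270,120,350,190,8,"pics/b_cups.png")
crop(s,170,200,345,365,4,"pics/b_boxs.png")
for n,D in (("top",d),("scene",s)):
    I=D["img"].astype(int);r,g,b=I[...,0],I[...,1],I[...,2]
    for nm,m,z in (("blue",(b>r+60)&(b>g+60),55),("white",(I.min(-1)>170),55),("clay",(r>g+60)&(r>b+60),55),("black",I.max(-1)<45,85)):
        x,y=((270,110) if n=="top" else (170,200)); w,h=((150,135) if n=="top" else (175,165))
        M=np.zeros(m.shape,np.uint8);M[y:y+h,x:x+w]=m[y:y+h,x:x+w]
        k,l,st,ce=cv2.connectedComponentsWithStats(M)
        for i in range(1,k):
            if st[i,4]>15: print(n,nm,st[i],ce[i].round(1),ray(D,*ce[i],z).round(1))
E
```

```text
top blue [384 198  15  14 182] [390.9 204.9] [ 495.2 -250.5   55. ]
top white [348 206  17  17 203] [356.2 213.9] [ 473.  -155.4   55. ]
scene blue [192 284  20  18 208] [201.4 292.4] [ 498.  -250.8   55. ]
scene white [212 252  12  14  71] [217.8 259.4] [ 477.7 -157.5   55. ]
scene clay [229 216  17  15 156] [236.8 222.9] [455.2 -44.5  55. ]
scene black [252 220   8  16  67] [255.6 228. ] [516.2 -43.6  85. ]
scene black [234 254  10  17  77] [238.6 261.9] [ 536.  -145.7   85. ]
scene black [214 291  11  17  85] [218.9 299. ] [ 553.4 -249.5   85. ]
```

View pics/b_cup.png

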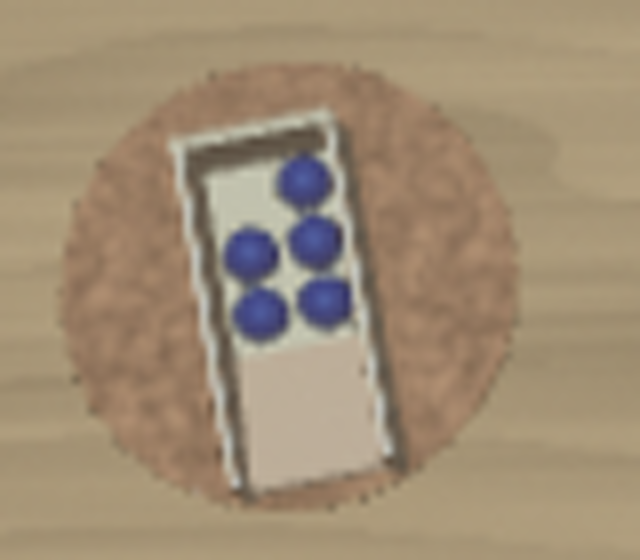

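View pics/b_box.png

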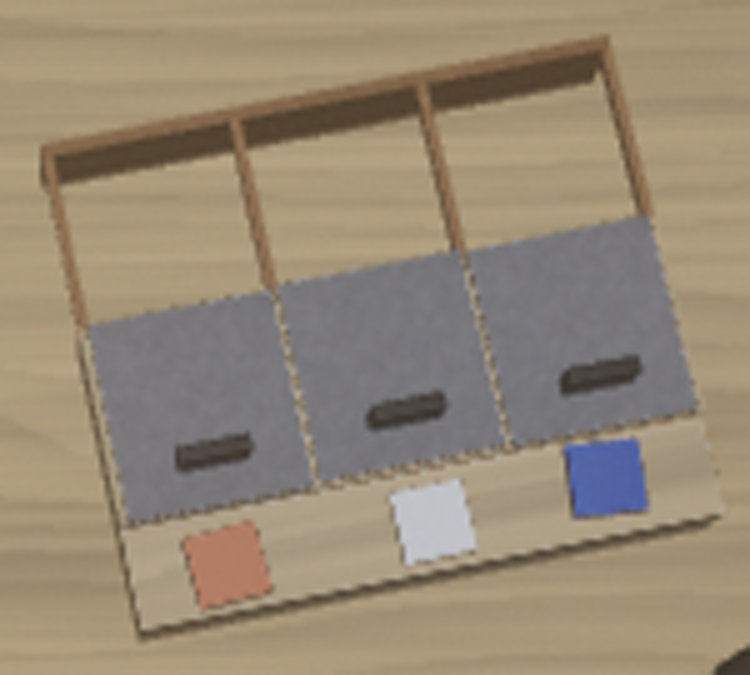

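View pics/b_cups.png

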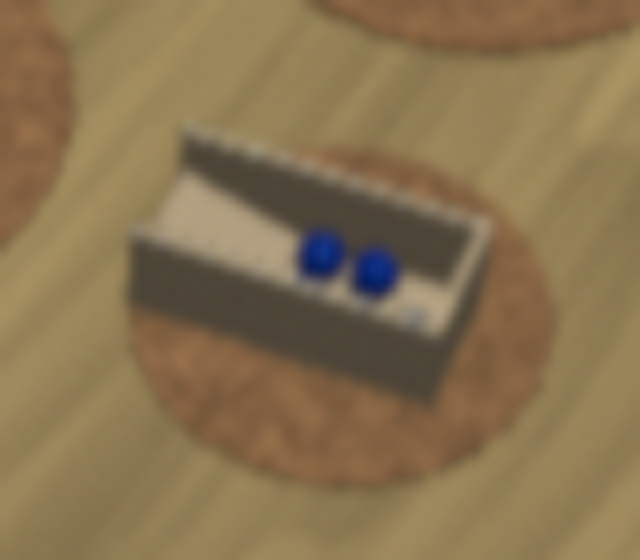

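View pics/b_boxs.png

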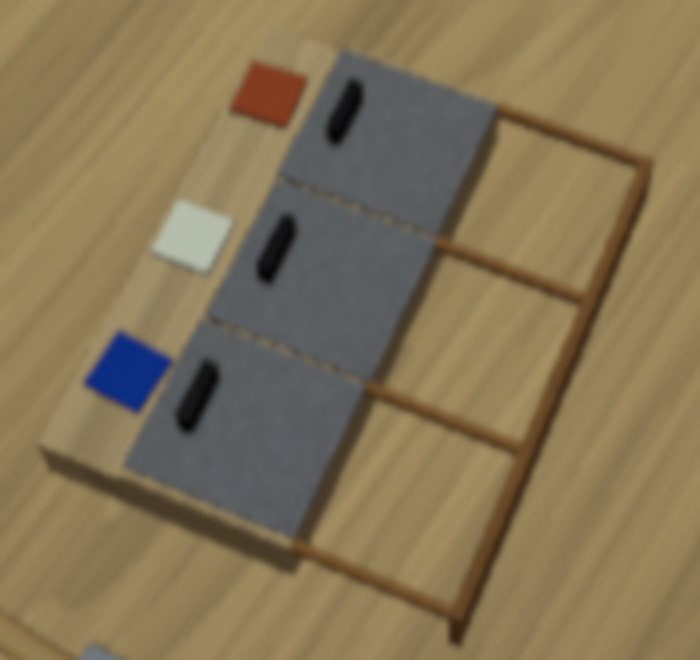

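```bash
python3 - <<'E'
from cell import *
from h import *
d=read_camera("top");s=read_camera("scene")
P=lambda D,x,y,k,ox,oy,z: ray(D,(x+.5)/k-.5+ox,(y+.5)/k-.5+oy,z)[:2]
T=lambda x,y,z:P(d,x,y,5,270,110,z)
S=lambda x,y,z:P(s,x,y,4,170,200,z)
def rep(n,pts): print(n,[p.round(1).tolist() for p in pts])
A=[T(128,523,60),T(697,410,60),T(650,215,60),T(88,325,60)];rep("lidsT FL FR BR BL",A)
B=[S(344,50,60),S(126,465,60),S(297,540,60),S(497,106,60)];rep("lidsS",B)
C=[T(138,632,47),T(720,515,47),T(605,40,55),T(43,148,55)];rep("boxT FL FR BR BL",C)
for X in (A,B,C):
    l=X[0]-X[1]; f=X[2]-X[1]; print("yaw from y edge",np.arctan2(-l[0],l[1]),"from x edge",np.arctan2(f[1],f[0]),np.linalg.norm(l),np.linalg.norm(f))
c=[P(d,x,y,8,160,180,45) for x,y in((172,141),(332,110),(397,460),(236,490))];rep("cup BL BR FR FL",c)
cs=[P(s,x,y,8,270,120,45) for x,y in((490,222),(435,330),(135,237),(188,128))];rep("cupS",cs)
for X in (c,cs):
    a=(X[0]+X[1])/2;b=(X[2]+X[3])/2;u=(a-b)/np.linalg.norm(a-b);print("len",np.linalg.norm(a-b),"yaw",np.arctan2(u[1],u[0]),"origin",a-38*u, b+84*u)
    print(np.linalg.norm(X[0]-X[1]))
# mat
for D,(x0,y0,x1,y1) in ((d,(160,180,240,250)),(s,(270,130,350,190))):
    I=D["img"].astype(int); m=((I[...,0]-I[...,1]>28)).astype(np.uint8)
    M=np.zeros_like(m);M[y0:y1,x0:x1]=m[y0:y1,x0:x1]
    k,l,st,ce=cv2.connectedComponentsWithStats(M);i=1+st[1:,4].argmax()
    p=np.argwhere(l==i)[:,::-1].astype(np.float32);h=cv2.convexHull(p);e=cv2.fitEllipse(h);print(st[i],e,ray(D,*e[0],4))
E
```

```text
lidsT FL FR BR BL [[475.3, 8.6], [529.7, -300.7], [640.1, -283.0], [585.4, 27.1]]
lidsS [[479.6, 8.0], [535.7, -299.4], [645.8, -281.0], [587.7, 27.4]]
boxT FL FR BR BL [[418.2, 4.7], [474.1, -312.2], [744.0, -266.3], [688.7, 49.1]]
yaw from y edge 0.17396372558803644 from x edge 0.15874221241359868 314.0918360620332 111.76716091464739
yaw from y edge 0.18041580092851828 from x edge 0.16529230043844623 312.4701089192846 111.64327465876629
yaw from y edge 0.17465042909569156 from x edge 0.16848186451188793 321.7992750718145 273.80533556124834
cup BL BR FR FL [[533.2, 317.8], [542.6, 263.3], [421.5, 240.9], [412.8, 294.8]]
cupS [[531.2, 321.7], [539.6, 267.4], [426.0, 244.1], [414.4, 298.8]]
len 122.86202296665336 yaw 0.18609913057915808 origin [500.55282509 283.53437272] [499.70568626 283.37487537]
55.26107792573673
len 117.46711959611032 yaw 0.19750922393082773 origin [498.12185077 287.07105563] [502.56660463 287.96053183]
54.95523785410032
[ 168  188   56   54 1027] ((195.61083984375, 215.15750122070312), (54.02311706542969, 56.392486572265625), 60.914432525634766) [490.13235987 284.52507701   4.        ]
[287 139  52  41 727] ((312.4278564453125, 159.35874938964844), (40.861968994140625, 51.9461555480957), 92.02421569824219) [494.6602218  282.39927525   4.        ]
```

```bash
cat >> h.py <<'E'
from scipy.spatial.transform import Rotation as Ro
def go(st,pos,rpy):
    Rn=Ro.from_euler("xyz",st["tcp_rot"]);Rt=Ro.from_euler("xyz",rpy)
    d=np.array(pos)-st["eef_pos"]
    print("t",round(st["t"],2),"pos",st["eef_pos"].round(1),"rpy",np.round(st["tcp_rot"],3),"F",st["ft_force"].round(1),"open",round(st["opening"],3),"q",st["joints"].round(2))
    print("shift in tool now mm",Rn.inv().apply(d).round(1)," in target axes",Rt.inv().apply(d).round(1)," rotvec",(Rn.inv()*Rt).as_rotvec().round(3))
O=np.array([557.5,-135.5,0.]);YB=0.172
def bx(x,y,z): # right compartment frame, world z
    return O+Ro.from_euler("z",YB).apply([x,y-106,0])+[0,0,z]
E
python3 - <<'E'
from cell import *
from h import *
go(state(),bx(-62,0,180),[np.pi,0,YB]); print(bx(-62,0,0),bx(-30,0,0))
d=read_camera("top");print(ray(d,390-.5,184.8-.5,80))
E
```

```text
t 0.35 pos [ 258.7 -568.9  228.5] rpy [-3.141 -0.     0.427] F [ 0.7 -0.1  0.2] open 0.998 q [-1.25  0.49  1.56 -0.    1.09 -0.11]
shift in tool now mm [ 364.7 -183.9   48.6]  in target axes [ 306.5 -269.9   48.5]  rotvec [-0.     0.     0.255]
[ 514.55708223 -250.54740681    0.        ] [ 546.08490403 -245.07050508    0.        ]
[ 546.42387153 -244.91937453   80.        ]
```

Request:
play_rows(
  moves=[
    [0.045,-0.023,0,0,0,0,0],
    [0.045,-0.023,0,0,0,0,0],
    [0.045,-0.023,0,0,0,0,0],
    [0.045,-0.023,0,0,0,0,0],
    [0.045,-0.023,0,0,0,0,0],
    [0.045,-0.023,0,0,0,0,0],
    [0.045,-0.023,0,0,0,0,0],
    [0.03,-0.015,0,0,0,0,0],
  ],
)

```text
t: 1.2
eef_pos: [499.3, -267.5, 228.1]
tcp_rot: [3.14, -0.0, 0.418]
ft_force: [-0.6, -0.2, 0.2]
opening: 0.385
```

```bash
cat > g.py <<'E'
import sys
from cell import *
from h import *
a=[float(x) for x in sys.argv[1:]]
go(state(),bx(*a[:3]),[np.pi,0,YB])
E
python3 g.py -62 0 180
```

```text
t 1.2 pos [ 499.3 -267.5  228.1] rpy [ 3.14  -0.     0.418] F [-0.6 -0.2  0.2] open 0.385 q [-0.61  0.41  1.71 -0.    1.03  0.54]
shift in tool now mm [20.8 -9.4 48.1]  in target axes [ 17.9 -14.1  48.1]  rotvec [ 0.002 -0.001  0.246]
```

Request:
play_rows(
  moves=[
    [0.01,-0.004,0,0,0,0.13,0],
    [0.008,-0.006,0,0,0,0.12,0],
    [0,0,0.02,0,0,0,0],
    [0,0,0.02,0,0,0,0],
    [0,0,0.01,0,0,0,0],
    [0,0,0,0,0,0,0],
  ],
)

```text
t: 1.8
eef_pos: [517.0, -246.0, 177.6]
tcp_rot: [3.138, -0.003, 0.166]
ft_force: [0.3, 0.2, -0.2]
opening: 0.004
```

```bash
python3 g.py -62 0 80; python3 - <<'E'
from cell import *
from h import *
d=read_camera("wrist");cv2.imwrite("pics/c_w.png",d["img"][:,:,::-1])
E
```

```text
t 1.8 pos [ 517.  -246.   177.6] rpy [ 3.138e+00 -3.000e-03  1.660e-01] F [ 0.3  0.2 -0.2] open 0.004 q [-0.56  0.47  1.75 -0.    0.91  0.85]
shift in tool now mm [-3.4  3.8 97.6]  in target axes [-3.2  4.1 97.6]  rotvec [ 0.003 -0.003 -0.006]
```

View pics/c_w.png

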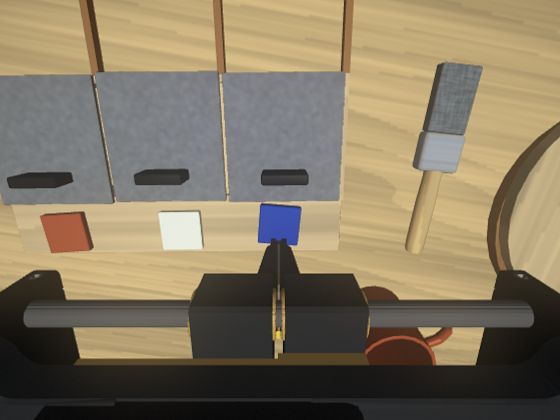

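```bash
python3 - <<'E'
from cell import *
from h import *
d=read_camera("wrist")
for u,v,z in ((340,201,60),(230,201,60),(345,72,60),(222,73,60),(262,170,85),(308,170,85),(279,225,55)):
    p=ray(d,u,v,z); print(p.round(1), Ro.from_euler("z",-YB).apply(p-bx(0,0,0)).round(1))
E
```

```text
[ 531.2 -303.3   60. ] [-54.6 -54.8  60. ]
[ 514.2 -200.6   60. ] [-53.8  49.2  60. ]
[ 641.7 -282.3   60. ] [ 57.8 -53.1  60. ]
[ 624.  -180.8   60. ] [57.7 50.  60. ]
[ 553.  -226.6   85. ] [-20.  17.  85.]
[ 559.3 -264.5   85. ] [-20.3 -21.4  85. ]
[ 496.1 -250.6   55. ] [-80.2   3.1  55. ]
```

Request:
play_rows(
  moves=[
    [-0.003,0.004,0.03,0,0,0,0],
    [0,0,0.03,0,0,0,0],
    [0,0,0.025,0,0,0,0],
    [0,0,0.012,0,0,0,0],
    [0,0,0,0,0,0,0],
  ],
)

```text
t: 2.4
eef_pos: [518.4, -254.1, 84.6]
tcp_rot: [3.13, -0.012, 0.165]
ft_force: [-0.3, 0.0, -0.2]
opening: 0.003
```

```bash
python3 g.py -62 0 80
```

```text
t 2.4 pos [ 518.4 -254.1   84.6] rpy [ 3.13  -0.012  0.165] F [-0.3  0.  -0.2] open 0.003 q [-0.57  0.6   1.82 -0.    0.7   0.84]
shift in tool now mm [-3.2 -4.2  4.5]  in target axes [-3.2 -4.1  4.6]  rotvec [ 0.011 -0.012 -0.007]
```

Request:
play_rows(
  moves=[
    [0.01,-0.004,0.004,0.01,0.01,0,0],
    [0.02,0,0,0,0,0,0],
    [0.02,0,0,0,0,0,0],
    [0.02,0,0,0,0,0,0],
    [0.015,0,0,0,0,0,0],
  ],
)

```text
t: 2.9
eef_pos: [605.4, -235.3, 87.4]
tcp_rot: [-3.142, -0.026, 0.164]
ft_force: [-1.9, -1.1, -1.5]
opening: 0.003
```

```bash
python3 g.py 40 0 80
```

```text
t 2.9 pos [ 605.4 -235.3   87.4] rpy [-3.142 -0.026  0.164] F [-1.9 -1.1 -1.5] open 0.003 q [-0.48  0.68  1.64  0.02  0.81  0.91]
shift in tool now mm [ 9.7 -0.6  7.7]  in target axes [ 9.9 -0.6  7.4]  rotvec [ 0.    -0.026 -0.008]
```

Request:
play_rows(
  moves=[
    [0.004,0,0.004,0,-0.012,0,0],
    [0.004,0,0.003,0,-0.012,0,0],
    [0.003,0,0,0,0,0,0],
  ],
)

```text
t: 3.2
eef_pos: [615.3, -233.3, 82.7]
tcp_rot: [-3.141, 0.006, 0.166]
ft_force: [-29.2, -10.5, 10.3]
opening: 0.004
```

```bash
python3 g.py 40 0 80
```

```text
t 3.2 pos [ 615.3 -233.3   82.7] rpy [-3.141  0.006  0.166] F [-29.2 -10.5  10.3] open 0.004 q [-0.46  0.7   1.6  -0.    0.85  0.95]
shift in tool now mm [-0.2 -0.2  2.7]  in target axes [-0.3 -0.2  2.7]  rotvec [-0.001  0.006 -0.006]
```

Request:
play_rows(
  moves=[
    [-0.006,0,0,0,0,0,0],
    [-0.005,0,-0.03,0,0,0,60],
    [0,0,-0.04,0,0,0,100],
    [0,0,-0.04,0,0,0,100],
    [-0.01,-0.045,-0.01,0,0,0,100],
    [-0.01,-0.045,0,0,0,0,100],
    [-0.01,-0.045,0,0,0,0,100],
    [-0.01,-0.045,0,0,0,0,100],
  ],
)

```text
t: 4.0
eef_pos: [534.2, -64.2, 209.3]
tcp_rot: [-3.141, 0.004, 0.158]
ft_force: [0.8, 0.6, 1.2]
opening: 0.538
```

```bash
cat > gw.py <<'E'
import sys
from cell import *
from h import *
a=[float(x) for x in sys.argv[1:]]
go(state(),a[:3],[np.pi,0,a[3]])
E
python3 gw.py 501 285 200 0.19
python3 - <<'E'
from cell import *
from h import *
d=read_camera("scene");cv2.imwrite("pics/d_s.png",d["img"][:,:,::-1])
E
```

```text
t 4.0 pos [534.2 -64.2 209.3] rpy [-3.141  0.004  0.158] F [0.8 0.6 1.2] open 0.538 q [-0.24  0.39  1.79 -0.    0.96  1.17]
shift in tool now mm [  22.1 -350.1    9.4]  in target axes [  33.4 -349.2    9.3]  rotvec [-0.001  0.004 -0.032]
```

View pics/d_s.png

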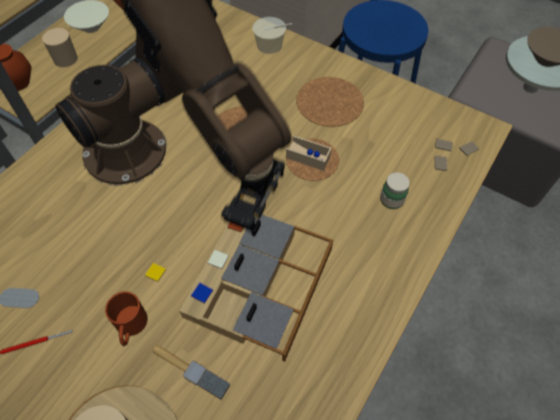

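Request:
play_rows(
  moves=[
    [0.003,-0.048,0,0,0,0,100],
    [0.003,-0.048,0,0,0,0,100],
    [0.003,-0.048,0,0,0,0,100],
    [0.003,-0.048,0,0,0,0,100],
    [0.003,-0.048,0,0,0,0,100],
    [0.003,-0.045,0,0,0,0,100],
    [0.003,-0.03,0,0,0,0,100],
    [0,0,0,0,0,0,100],
  ],
)

```text
t: 4.85
eef_pos: [499.8, 264.0, 213.7]
tcp_rot: [-3.138, -0.001, 0.159]
ft_force: [0.6, -1.0, -0.3]
opening: 1.003
```

```bash
python3 gw.py 501 285 130 0.19
python3 - <<'E'
from cell import *
from h import *
d=read_camera("wrist");cv2.imwrite("pics/e_w.png",d["img"][:,:,::-1])
E
```

```text
t 4.85 pos [499.8 264.  213.7] rpy [-3.138e+00 -1.000e-03  1.590e-01] F [ 0.6 -1.  -0.3] open 1.003 q [0.37 0.42 1.73 0.   0.99 1.78]
shift in tool now mm [  4.4 -20.3  83.8]  in target axes [  5.1 -20.4  83.7]  rotvec [-0.003 -0.001 -0.031]
```

View pics/e_w.png

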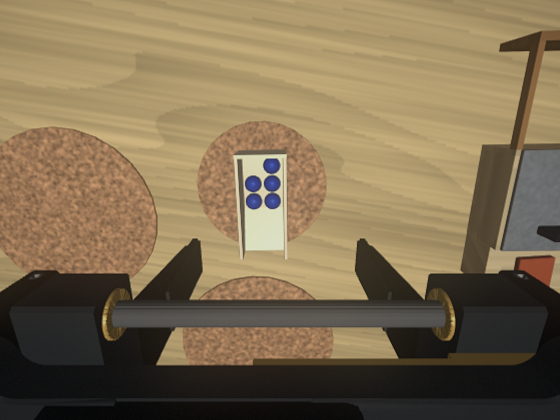

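```bash
python3 - <<'E'
from cell import *
from h import *
d=read_camera("wrist")
X=[ray(d,u,v,49)[:2] for u,v in ((235,155),(287,152),(287,259),(240.5,259))]
a=(X[0]+X[1])/2;b=(X[2]+X[3])/2;u=(a-b)/np.linalg.norm(a-b);print("len",np.linalg.norm(a-b),"w",np.linalg.norm(X[0]-X[1]),np.linalg.norm(X[2]-X[3]),"yaw",np.arctan2(u[1],u[0]),"origin",a-38*u, b+84*u)
I=d["img"].astype(int); m=((I[...,0]-I[...,1]>28)&(I[...,0]<200)).astype(np.uint8);m[:,:190]=0;m[:,335:]=0;m[250:]=0;m[:115]=0
m=cv2.morphologyEx(m,cv2.MORPH_OPEN,np.ones((3,3),np.uint8))
p=np.argwhere(m)[:,::-1].astype(np.float32);e=cv2.fitEllipse(cv2.convexHull(p));print(e,ray(d,*e[0],4))
E
```

```text
len 122.94937755105559 w 54.95502291090346 54.58353269829762 yaw 0.16751743748928624 origin [501.67389851 281.82434016] [500.7378106  281.66604565]
((260.3190002441406, 183.3523712158203), (124.84425354003906, 129.1499481201172), 106.67102813720703) [496.59780062 285.58968197   4.        ]
```

Request:
play_rows(
  moves=[
    [0.004,-0.019,0.03,0.0,0,-0.026,100],
    [0,0,0.04,0,0,0,100],
    [0,0,0.04,0,0,0,100],
    [0,0,0.03,0,0,0,100],
    [0,0,0,0,0,0,100],
  ],
)

```text
t: 5.45
eef_pos: [504.2, 275.9, 72.1]
tcp_rot: [-3.138, -0.006, 0.177]
ft_force: [-0.6, -0.5, 0.8]
opening: 1.0
```

```bash
python3 gw.py 501 283 27 0.185
```

```text
t 5.45 pos [504.2 275.9  72.1] rpy [-3.138 -0.006  0.177] F [-0.6 -0.5  0.8] open 1.0 q [0.38 0.62 1.83 0.   0.68 1.78]
shift in tool now mm [-2.2 -7.4 45.1]  in target axes [-1.9 -7.5 45.1]  rotvec [-0.003 -0.006 -0.008]
```

Request:
play_rows(
  moves=[
    [-0.002,-0.007,0,-0.003,-0.006,-0.008,100],
    [0,0,0,0,0,0,100],
    [0,0,0.02,0,0,0,100],
    [0,0,0.02,0,0,0,100],
    [0,0,0,0,0,0,100],
  ],
)

```text
t: 5.95
eef_pos: [504.9, 282.2, 39.1]
tcp_rot: [-3.14, -0.009, 0.183]
ft_force: [1.2, 0.0, 0.5]
opening: 0.999
```

```bash
python3 gw.py 501 283 27 0.185
```

```text
t 5.95 pos [504.9 282.2  39.1] rpy [-3.14  -0.009  0.183] F [1.2 0.  0.5] open 0.999 q [ 0.4   0.67  1.84 -0.    0.62  1.78]
shift in tool now mm [-3.8 -1.4 12.1]  in target axes [-3.7 -1.5 12.1]  rotvec [-0.002 -0.009 -0.002]
```

Request:
play_rows(
  moves=[
    [-0.003,-0.001,0.008,0,-0.008,0,100],
    [-0.001,0,0.006,0,0,0,100],
    [0,0,0,0,0,0,57],
    [0,0,0,0,0,0,40],
    [0,0,0,0,0,0,40],
    [0,0,0,0,0,0,40],
    [0,0,0,0,0,0,40],
    [0,0,0,0,0,0,40],
  ],
)

```text
t: 6.75
eef_pos: [502.7, 283.5, 29.6]
tcp_rot: [-3.138, -0.008, 0.184]
ft_force: [0.0, 0.2, -2.0]
opening: 0.587
```

```bash
python3 gw.py 501 283 27 0.185
```

```text
t 6.75 pos [502.7 283.5  29.6] rpy [-3.138 -0.008  0.184] F [ 0.   0.2 -2. ] open 0.587 q [0.4  0.69 1.85 0.   0.6  1.78]
shift in tool now mm [-1.8  0.2  2.6]  in target axes [-1.7  0.2  2.6]  rotvec [-0.003 -0.008 -0.001]
```

Request:
play_rows(
  moves=[
    [0,0,-0.008,0,-0.006,0,40],
    [0,0,-0.015,0,0,0,40],
    [0,0,-0.02,0,0,0,40],
    [0,0,-0.025,0,0,0,40],
    [0,0,-0.025,0,0,0,40],
    [0,0,-0.025,0,0,0,40],
    [0,0,-0.02,0,0,0,40],
    [0,0,-0.01,0,0,0,40],
  ],
)

```text
t: 7.55
eef_pos: [501.1, 282.1, 183.8]
tcp_rot: [-3.139, 0.007, 0.184]
ft_force: [-0.4, -0.6, -2.5]
opening: 0.587
```

```bash
cat > gp.py <<'E'
import sys
from cell import *
from h import *
th,x,y,z=[float(a) for a in sys.argv[1:5]]
C=Ro.from_euler("z",YB+np.pi/2)*Ro.from_rotvec([0,-th,0])
T=C*Ro.from_euler("x",np.pi)
rel=np.array([85.5,0,3.6])
pos=bx(x,y,z)+C.apply(rel)
st=state()
go(st,pos,T.as_euler("xyz"))
Cn=Ro.from_euler("xyz",st["tcp_rot"])*Ro.from_euler("x",np.pi)
lip=st["eef_pos"]-Cn.apply(rel)
print("target",pos.round(1),"lip now in right frame",Ro.from_euler("z",-YB).apply(lip-bx(0,0,0)).round(1),"tilt",np.arccos(Cn.as_matrix()[2,2]).round(3))
E
python3 gp.py 0 -12 20 130
python3 - <<'E'
from cell import *
from h import *
d=read_camera("scene");cv2.imwrite("pics/f_s.png",d["img"][:,:,::-1])
E
```

```text
t 7.55 pos [501.1 282.1 183.8] rpy [-3.139  0.007  0.184] F [-0.4 -0.6 -2.5] open 0.587 q [0.4  0.47 1.73 0.   0.94 1.78]
shift in tool now mm [-32.5 421.4  49.5]  in target axes [-421.6  -27.9   50.2]  rotvec [-0.007  0.004 -1.559]
target [ 545.8 -138.   133.6] lip now in right frame [-69.6 526.1 180.7] tilt 0.007
```

View pics/f_s.png

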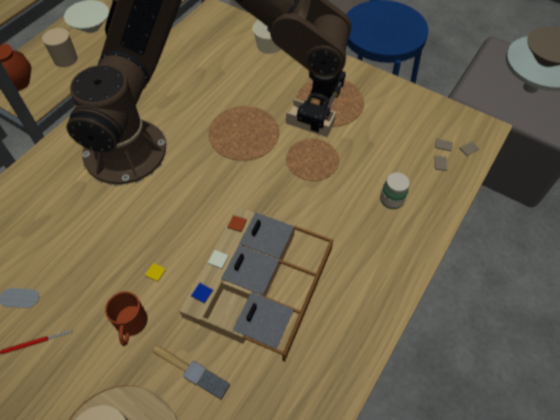

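Request:
play_rows(
  moves=[
    [0,0.01,0,0,0,-0.04,40],
    [0,0.015,0,0,0,-0.07,40],
    [0,0.02,0,0,0,-0.1,40],
    [-0.002,0.02,0,0,0,-0.11,40],
    [-0.006,0.02,0,0,0,-0.11,40],
    [-0.009,0.018,0,0,0,-0.11,40],
    [-0.011,0.017,0,0,0,-0.11,40],
    [-0.013,0.016,0,0,0,-0.11,40],
  ],
)

```text
t: 8.4
eef_pos: [531.2, 135.5, 179.0]
tcp_rot: [-3.129, 0.008, 0.976]
ft_force: [0.1, 0.5, -2.1]
opening: 0.589
```

```bash
python3 gp.py 0 -12 20 130
```

```text
t 8.4 pos [531.2 135.5 179. ] rpy [-3.129  0.008  0.976] F [ 0.1  0.5 -2.1] open 0.589 q [0.13 0.45 1.8  0.   0.91 0.72]
shift in tool now mm [-218.   165.9   45.1]  in target axes [-272.   -32.4   45.4]  rotvec [-0.015  0.003 -0.767]
target [ 545.8 -138.   133.6] lip now in right frame [-39.  315.9 176.1] tilt 0.015
```

Request:
play_rows(
  moves=[
    [-0.016,0.012,0,0,0,-0.11,40],
    [-0.018,0.011,0,0,0,-0.11,40],
    [-0.018,0.009,0,0,0,-0.11,40],
    [-0.019,0.006,0,0,0,-0.11,40],
    [-0.02,0.004,0,0,0,-0.11,40],
    [-0.02,0.002,0,0,0,-0.1,40],
    [-0.018,0.0,0,0,0,-0.06,40],
    [-0.014,-0.002,0,0,0,-0.02,40],
  ],
)

```text
t: 9.2
eef_pos: [538.0, -25.2, 171.6]
tcp_rot: [-3.115, -0.006, 1.74]
ft_force: [0.6, -0.2, -2.2]
opening: 0.588
```

```bash
python3 gp.py 0 -12 20 130
```

```text
t 9.2 pos [538.  -25.2 171.6] rpy [-3.115 -0.006  1.74 ] F [ 0.6 -0.2 -2.2] open 0.588 q [-0.17  0.45  1.82 -0.    0.9  -0.33]
shift in tool now mm [-112.8  -10.3   37.7]  in target axes [-112.6  -11.6   38. ]  rotvec [-0.027 -0.006 -0.003]
target [ 545.8 -138.   133.6] lip now in right frame [ -0.7 132.6 167.5] tilt 0.028
```

Request:
play_rows(
  moves=[
    [-0.015,-0.002,0.003,-0.008,0,0,40],
    [-0.02,-0.002,0.003,-0.008,0,0,40],
    [-0.02,-0.002,0.003,-0.008,0,0,40],
    [-0.02,-0.002,0.003,0,0,0,40],
    [-0.015,-0.002,0.003,0,0,0,40],
    [-0.01,-0.001,0.003,0,0,0,40],
    [-0.005,0,0,0,0,0,40],
    [0,0,0,0,0,0,40],
  ],
)

```text
t: 10.0
eef_pos: [542.0, -135.6, 146.6]
tcp_rot: [-3.13, -0.011, 1.739]
ft_force: [0.5, -0.0, -2.0]
opening: 0.588
```

```bash
python3 gp.py 0.3 -12 20 120;python3 - <<'E'
from cell import *
from h import *
d=read_camera("top");cv2.imwrite("pics/g_t.png",d["img"][:,:,::-1])
d=read_camera("wrist");cv2.imwrite("pics/g_w.png",d["img"][:,:,::-1])
E
```

```text
t 10.0 pos [ 542.  -135.6  146.6] rpy [-3.13  -0.011  1.739] F [ 0.5 -0.  -2. ] open 0.588 q [-0.37  0.5   1.8   0.    0.85 -0.54]
shift in tool now mm [-7.9  3.3 -2.2]  in target axes [-7.   3.3 -4.4]  rotvec [-0.01   0.289 -0.006]
target [ 546.6 -142.9  148.7] lip now in right frame [-15.7  23.1 142.1] tilt 0.015
```

View pics/g_t.png

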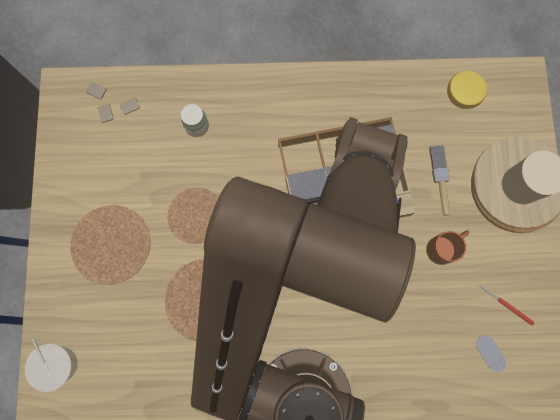

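View pics/g_w.png

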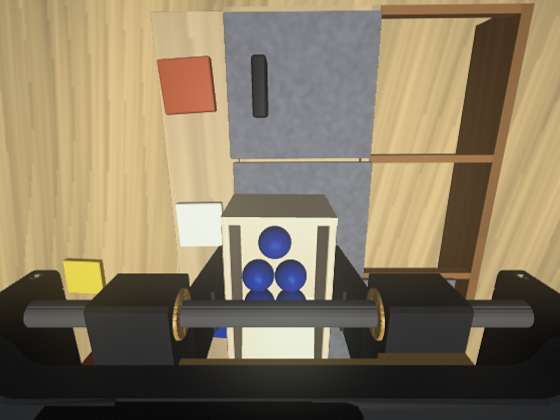

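Request:
play_rows(
  moves=[
    [0,0.001,-0.002,0,0.03,0,40],
    [0,0.001,-0.003,0,0.04,0,40],
    [0,0.001,-0.004,0,0.05,0,40],
    [0,0,-0.004,0,0.05,0,40],
    [0,0,-0.004,0,0.05,0,40],
    [0,0,-0.003,0,0.04,0,40],
    [0,0,0,0,0,0,40],
  ],
)

```text
t: 10.8
eef_pos: [546.2, -131.0, 169.1]
tcp_rot: [-3.132, -0.28, 1.745]
ft_force: [0.0, -0.6, -2.0]
opening: 0.586
```

```bash
python3 gp.py 0.31 -12 20 95
```

```text
t 10.8 pos [ 546.2 -131.   169.1] rpy [-3.132 -0.28   1.745] F [ 0.  -0.6 -2. ] open 0.586 q [-0.45  0.53  1.71  0.25  1.09 -0.76]
shift in tool now mm [-23.9  -1.3  39.6]  in target axes [-25.   -1.6  38.8]  rotvec [-0.01   0.03   0.002]
target [ 546.6 -143.1  124.5] lip now in right frame [-10.3  31.2 142. ] tilt 0.28
```

Request:
play_rows(
  moves=[
    [-0.002,0,0.004,0,0,0,40],
    [-0.004,0,0.006,0,0,0,40],
    [-0.004,0,0.007,0,0,0,40],
    [-0.004,0,0.007,0,0,0,40],
    [-0.004,0,0.006,0,0,0,40],
    [-0.003,0,0.004,0,0,0,40],
    [0,0,0,0,0,0,40],
  ],
)

```text
t: 11.5
eef_pos: [547.4, -140.7, 126.2]
tcp_rot: [-3.131, -0.277, 1.747]
ft_force: [-0.2, -0.7, -1.3]
opening: 0.584
```

```bash
python3 gp.py 0.35 -12 20 95
```

```text
t 11.5 pos [ 547.4 -140.7  126.2] rpy [-3.131 -0.277  1.747] F [-0.2 -0.7 -1.3] open 0.584 q [-0.47  0.59  1.73  0.25  1.02 -0.8 ]
shift in tool now mm [-3.  -1.2 -2.3]  in target axes [-2.8 -1.1 -2.6]  rotvec [-0.012  0.073  0.003]
target [ 546.9 -144.4  127.7] lip now in right frame [-10.6  21.3  99.4] tilt 0.278
```

Request:
play_rows(
  moves=[
    [0,0,-0.002,0,0.025,0,40],
    [0,0,-0.002,0,0.025,0,40],
    [0,0,-0.002,0,0.025,0,40],
    [0,0,-0.002,0,0.025,0,40],
    [0,0,-0.002,0,0.025,0,40],
    [0,0,-0.002,0,0.025,0,40],
    [0,0,-0.002,0,0.025,0,40],
    [0,0,-0.002,0,0.025,0,40],
  ],
)

```text
t: 12.3
eef_pos: [549.2, -147.3, 143.5]
tcp_rot: [-3.132, -0.493, 1.745]
ft_force: [0.4, 0.4, -1.6]
opening: 0.587
```

```bash
python3 gp.py 0.6 -12 20 90;python3 - <<'E'
from cell import *
from h import *
d=read_camera("wrist");cv2.imwrite("pics/h_w.png",d["img"][:,:,::-1])
d=read_camera("scene");crop(d,150,180,350,340,4,"pics/h_s.png")
E
```

```text
t 12.3 pos [ 549.2 -147.3  143.5] rpy [-3.132 -0.493  1.745] F [ 0.4  0.4 -1.6] open 0.587 q [-0.54  0.63  1.65  0.38  1.23 -0.91]
shift in tool now mm [-7.5 -1.8 -1.4]  in target axes [-7.3 -1.8 -2.3]  rotvec [-0.011  0.107  0.002]
target [ 548.7 -154.8  141.2] lip now in right frame [-10.1  22.2  99.9] tilt 0.493
```

View pics/h_w.png

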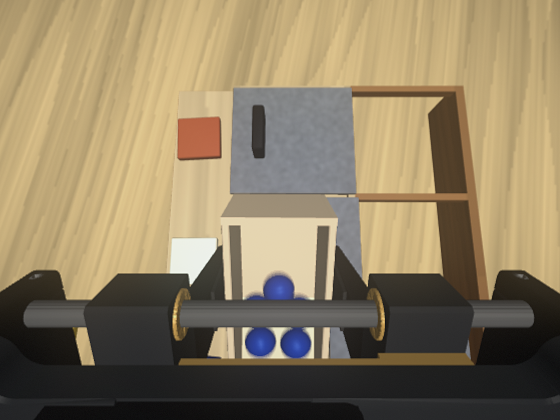

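View pics/h_s.png

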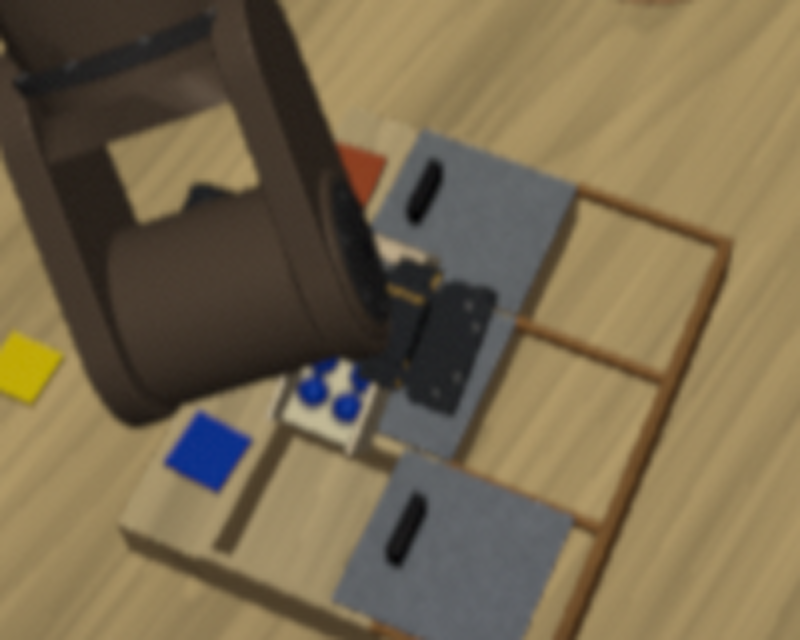

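Request:
play_rows(
  moves=[
    [-0.001,0,-0.001,0,0.025,0,40],
    [0,0,-0.001,0,0.025,0,40],
    [0,0,-0.002,0,0.025,0,40],
    [0,0,-0.002,0,0.025,0,40],
    [0,0,-0.002,0,0.025,0,40],
    [0,0,-0.002,0,0.025,0,40],
  ],
)

```text
t: 13.0
eef_pos: [550.5, -153.8, 152.0]
tcp_rot: [-3.132, -0.654, 1.744]
ft_force: [0.2, 0.1, -2.0]
opening: 0.588
```

```bash
python3 gp.py 0.75 -12 20 85;python3 - <<'E'
from cell import *
from h import *
d=read_camera("scene");crop(d,150,180,350,340,4,"pics/i_s.png")
E
```

```text
t 13.0 pos [ 550.5 -153.8  152. ] rpy [-3.132 -0.654  1.744] F [ 0.2  0.1 -2. ] open 0.588 q [-0.59  0.68  1.6   0.46  1.38 -0.97]
shift in tool now mm [-10.9  -2.   -0.6]  in target axes [-10.8  -2.   -1.7]  rotvec [-0.011  0.096  0.   ]
target [ 550.1 -163.1  145.9] lip now in right frame [-10.   23.5  97.1] tilt 0.654
```

View pics/i_s.png

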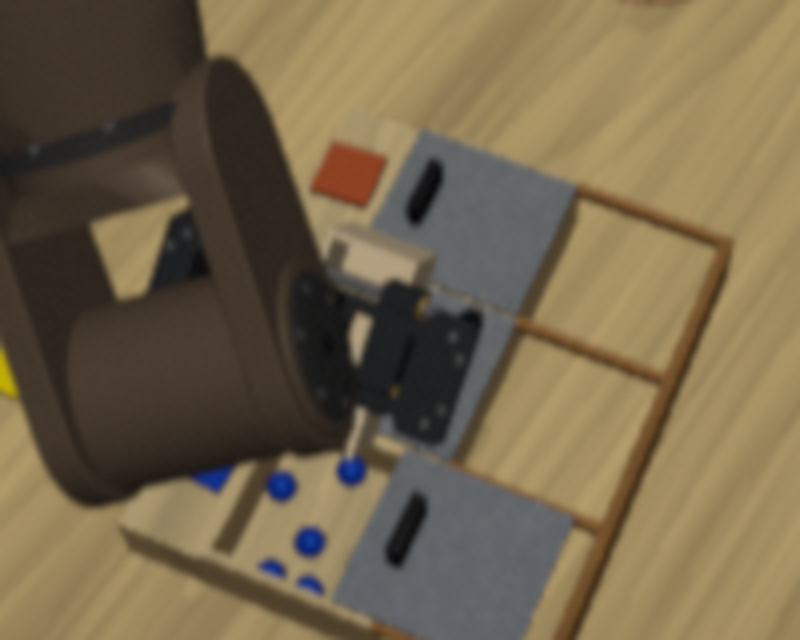

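Request:
play_rows(
  moves=[
    [0,0,-0.003,0,0.04,0,40],
    [0,0,-0.003,0,0.04,0,40],
    [0,0,0,0,0,0,40],
    [0,0,0,0,0,0,40],
  ],
)

```text
t: 13.45
eef_pos: [551.3, -158.5, 156.5]
tcp_rot: [-3.13, -0.739, 1.741]
ft_force: [-0.4, -0.3, -2.0]
opening: 0.587
```

```bash
python3 gp.py 0 -12 80 150;python3 - <<'E'
from cell import *
from h import *
d=read_camera("scene");crop(d,150,180,350,340,4,"pics/j_s.png")
E
```

```text
t 13.45 pos [ 551.3 -158.5  156.5] rpy [-3.13  -0.739  1.741] F [-0.4 -0.3 -2. ] open 0.587 q [-0.61  0.7   1.57  0.49  1.47 -0.99]
shift in tool now mm [58.  -1.4 56.8]  in target axes [81.1 -2.   2.9]  rotvec [-0.01  -0.739  0.003]
target [535.5 -78.9 153.6] lip now in right frame [-10.2  23.6  96.2] tilt 0.739
```

View pics/j_s.png

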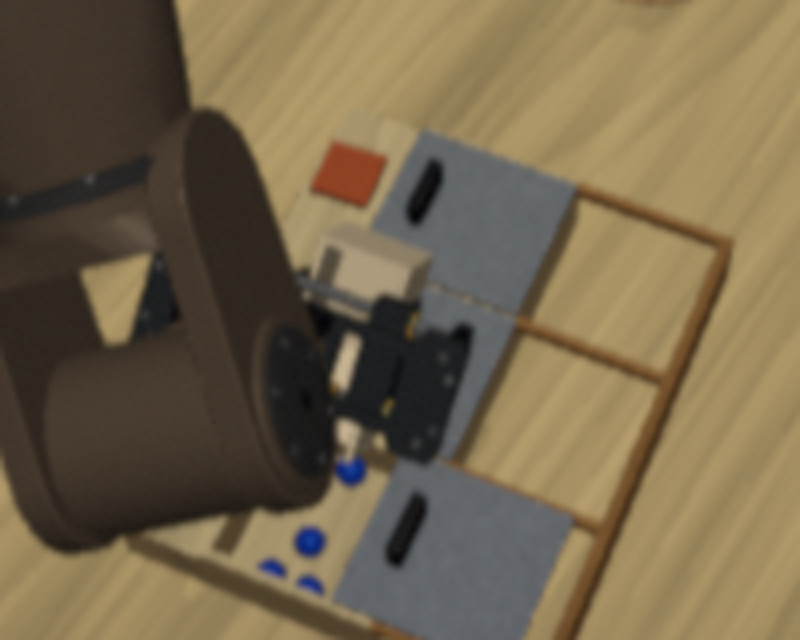

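Request:
play_rows(
  moves=[
    [0.014,0,-0.015,0,0,0,40],
    [0.02,0,-0.022,0,-0.05,0,40],
    [0.02,0,-0.025,0,-0.12,0,40],
    [0.015,0,-0.01,0,-0.14,0,40],
    [0.012,0,0,0,-0.14,0,40],
    [0.012,0,0,0,-0.14,0,40],
    [0.012,0,0,0,-0.12,0,40],
    [0,0,0,0,0,0,40],
  ],
)

```text
t: 14.3
eef_pos: [544.6, -115.3, 270.8]
tcp_rot: [-3.141, 0.002, 1.749]
ft_force: [-0.4, -0.0, -1.9]
opening: 0.584
```

```bash
python3 gw.py 502.7 283.5 180 0.184;python3 - <<'E'
from cell import *
from h import *
d=read_camera("scene");crop(d,150,180,350,340,4,"pics/k_s.png")
E
```

```text
t 14.3 pos [ 544.6 -115.3  270.8] rpy [-3.141e+00  2.000e-03  1.749e+00] F [-0.4 -0.  -1.9] open 0.584 q [-0.33  0.35  1.67 -0.    1.12 -0.5 ]
shift in tool now mm [400.1  29.5  90.1]  in target axes [  31.8 -399.8   90.8]  rotvec [1.000e-03 2.000e-03 1.565e+00]
```

View pics/k_s.png

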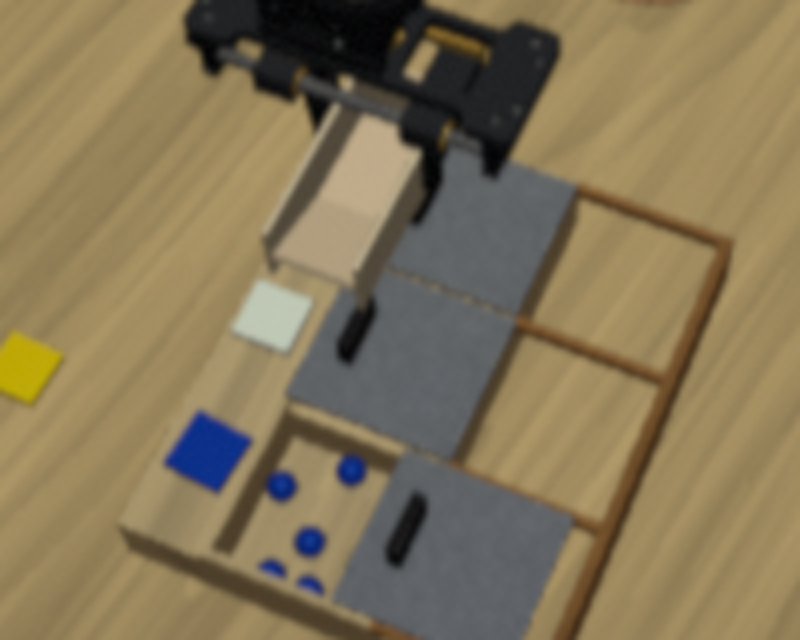

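Request:
play_rows(
  moves=[
    [0.04,0,0.005,0,0,0.05,40],
    [0.045,-0.002,0.005,0,0,0.14,40],
    [0.044,-0.009,0.005,0,0,0.14,40],
    [0.042,-0.015,0.005,0,0,0.14,40],
    [0.04,-0.02,0.005,0,0,0.14,40],
    [0.036,-0.026,0.005,0,0,0.14,40],
    [0.032,-0.03,0.005,0,0,0.14,40],
    [0.027,-0.033,0.005,0,0,0.14,40],
  ],
)

```text
t: 15.15
eef_pos: [486.7, 220.8, 231.2]
tcp_rot: [-3.128, -0.001, 0.707]
ft_force: [0.3, -0.3, -1.4]
opening: 0.59
```

```bash
python3 gw.py 502.7 283.5 180 0.184
```

```text
t 15.15 pos [486.7 220.8 231.2] rpy [-3.128e+00 -1.000e-03  7.070e-01] F [ 0.3 -0.3 -1.4] open 0.59 q [0.3  0.36 1.78 0.02 1.01 1.15]
shift in tool now mm [ 52.9 -36.6  51.8]  in target axes [ 27.2 -58.7  51.2]  rotvec [-0.014  0.003  0.523]
```

Request:
play_rows(
  moves=[
    [0.01,-0.01,0,0,0,0.14,40],
    [0.007,-0.01,0,0,0,0.14,40],
    [0.007,-0.012,0,0,0,0.13,40],
    [0.005,-0.012,0.015,-0.014,0,0.11,40],
    [0,-0.01,0.015,0,0,0,40],
    [0,0,0.01,0,0,0,40],
    [0,0,0,0,0,0,40],
  ],
)

```text
t: 15.85
eef_pos: [489.8, 287.9, 186.2]
tcp_rot: [-3.137, 0.018, 0.167]
ft_force: [0.1, -1.4, -1.8]
opening: 0.586
```

```bash
python3 gw.py 502.7 283.5 30 0.184
```

```text
t 15.85 pos [489.8 287.9 186.2] rpy [-3.137  0.018  0.167] F [ 0.1 -1.4 -1.8] open 0.586 q [0.41 0.46 1.74 0.01 0.95 1.81]
shift in tool now mm [ 14.8   7.3 155.9]  in target axes [ 11.9   6.7 156.2]  rotvec [-0.005  0.018 -0.017]
```

Request:
play_rows(
  moves=[
    [0.006,0.003,0.025,-0.005,0.018,-0.015,40],
    [0.002,0,0.035,0,0,0,40],
    [0,0,0.035,0,0,0,40],
    [0,0,0.025,0,0,0,40],
    [0,0,0.01,0,0,0,40],
    [0,0,0,0,0,0,40],
  ],
)

```text
t: 16.45
eef_pos: [500.9, 283.0, 54.1]
tcp_rot: [-3.139, -0.003, 0.191]
ft_force: [0.5, -0.9, -0.8]
opening: 0.587
```

```bash
python3 gw.py 498 284 30 0.184
```

```text
t 16.45 pos [500.9 283.   54.1] rpy [-3.139e+00 -3.000e-03  1.910e-01] F [ 0.5 -0.9 -0.8] open 0.587 q [0.4  0.65 1.84 0.   0.65 1.78]
shift in tool now mm [-2.8 -1.5 24.1]  in target axes [-2.7 -1.5 24.1]  rotvec [-0.002 -0.003  0.007]
```

Request:
play_rows(
  moves=[
    [0,0,0.01,0,-0.003,0,40],
    [0,0,0.007,0,0,0,40],
    [0,0,0.003,0,0,0,40],
    [0,0,0.002,0,0,0,40],
    [0,0,0,0,0,0,40],
  ],
)

```text
t: 16.95
eef_pos: [502.9, 283.3, 34.2]
tcp_rot: [-3.138, -0.005, 0.192]
ft_force: [0.2, -0.7, -2.2]
opening: 0.587
```

```bash
python3 gw.py 498 284 30 0.184
```

```text
t 16.95 pos [502.9 283.3  34.2] rpy [-3.138 -0.005  0.192] F [ 0.2 -0.7 -2.2] open 0.587 q [0.4  0.68 1.84 0.   0.61 1.77]
shift in tool now mm [-4.7 -1.6  4.2]  in target axes [-4.7 -1.6  4.2]  rotvec [-0.004 -0.005  0.008]
```

Request:
play_rows(
  moves=[
    [0,0,0.003,0,-0.004,0,40],
    [0,0,0.002,0,0,0,40],
    [0,0,0.001,0,0,0,40],
    [0,0,0,0,0,0,40],
  ],
)

```text
t: 17.35
eef_pos: [503.3, 283.7, 29.9]
tcp_rot: [-3.137, -0.003, 0.192]
ft_force: [0.4, -0.0, -2.8]
opening: 0.588
```

Request:
play_rows(
  moves=[
    [0,0,0.001,0,0,0,40],
    [0,0,0.0,0,0,0,65],
    [0,0,0,0,0,0,80],
    [0,0,0,0,0,0,100],
    [0,0,0,0,0,0,100],
    [0,0,0,0,0,0,100],
    [0,0,-0.01,0,0,0,100],
    [0,0,-0.02,0,0,0,100],
  ],
)

```text
t: 18.15
eef_pos: [502.5, 283.3, 58.6]
tcp_rot: [-3.138, 0.0, 0.192]
ft_force: [-0.0, -0.0, 0.1]
opening: 0.995
```

Request:
play_rows(
  moves=[
    [0,0,-0.03,0,0,0,100],
    [0,0,-0.03,0,0,0,100],
    [0,0,-0.03,0,0,0,100],
    [0,0,-0.03,0,0,0,100],
    [0,0,-0.03,0,0,0,100],
    [0,0,-0.01,0,0,0,100],
  ],
)

```text
t: 18.75
eef_pos: [502.0, 282.4, 229.6]
tcp_rot: [-3.138, -0.002, 0.192]
ft_force: [0.6, 0.7, -0.6]
opening: 0.996
```

```bash
python3 g.py 90 -2 200;python3 - <<'E'
from cell import *
from h import *
d=read_camera("wrist");cv2.imwrite("pics/l_w.png",d["img"][:,:,::-1])
E
```

```text
t 18.75 pos [502.  282.4 229.6] rpy [-3.138e+00 -2.000e-03  1.920e-01] F [ 0.6  0.7 -0.6] open 0.996 q [0.4  0.42 1.68 0.   1.04 1.77]
shift in tool now mm [ 62.4 530.8  27.6]  in target axes [ 73.2 529.3  29.6]  rotvec [-0.004 -0.002  0.02 ]
```

View pics/l_w.png

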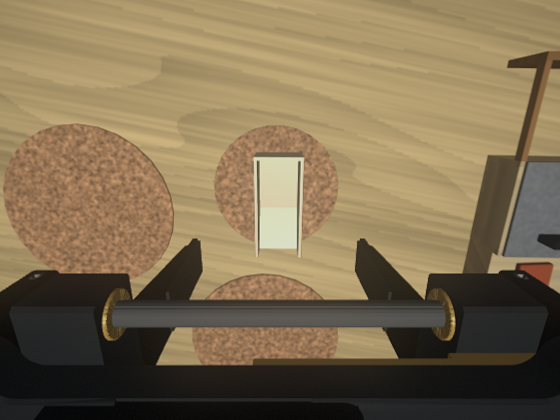

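Request:
play_rows(
  moves=[
    [0.006,0.048,0,0,0,0,0],
    [0.006,0.048,0,0,0,0,0],
    [0.006,0.048,0,0,0,0,0],
    [0.006,0.048,0,0,0,0,0],
    [0.006,0.048,0,0,0,0.02,0],
    [0.006,0.048,0,0,0,0,0],
    [0.006,0.048,0,0,0,0,0],
    [0.006,0.048,0,0,0,0,0],
  ],
)

```text
t: 19.6
eef_pos: [619.9, -93.2, 219.8]
tcp_rot: [-3.134, 0.006, 0.181]
ft_force: [1.0, 0.9, 0.2]
opening: 0.384
```

```bash
python3 g.py 87 -2 200
```

```text
t 19.6 pos [619.9 -93.2 219.8] rpy [-3.134  0.006  0.181] F [1.  0.9 0.2] open 0.384 q [-0.26  0.51  1.56  0.    1.09  1.13]
shift in tool now mm [ 17.1 139.3  18.6]  in target axes [ 18.3 139.   19.8]  rotvec [-0.008  0.006  0.009]
```

Request:
play_rows(
  moves=[
    [0.005,0.04,0,0,0,0,0],
    [0.005,0.04,0,0,0,0,0],
    [0.004,0.035,0,-0.008,0.006,0.009,0],
    [0.003,0.01,0,0,0,0,0],
    [0,0,0.02,0,0,0,0],
    [0,0,0.03,0,0,0,0],
    [0,0,0,0,0,0,0],
  ],
)

```text
t: 20.3
eef_pos: [657.0, -223.7, 156.3]
tcp_rot: [-3.136, 0.011, 0.165]
ft_force: [0.5, 0.6, -0.5]
opening: 0.004
```

```bash
python3 g.py 87 -2 80;python3 - <<'E'
from cell import *
from h import *
d=read_camera("wrist");cv2.imwrite("pics/m_w.png",d["img"][:,:,::-1])
for u,v in ():pass
E
```

```text
t 20.3 pos [ 657.  -223.7  156.3] rpy [-3.136  0.011  0.165] F [ 0.5  0.6 -0.5] open 0.004 q [-0.42  0.66  1.44 -0.    1.05  0.98]
shift in tool now mm [ 5.   4.5 76.2]  in target axes [ 4.1  4.1 76.3]  rotvec [-0.006  0.011 -0.007]
```

View pics/m_w.png

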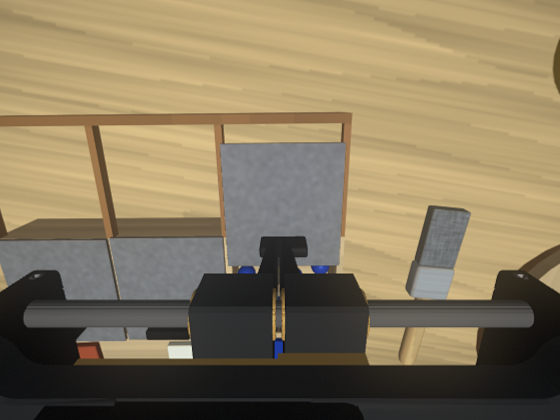

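Request:
play_rows(
  moves=[
    [0.006,0.004,0.02,-0.006,0.011,-0.006,0],
    [0,0,0.025,0,0,0,0],
    [0,0,0.02,0,0,0,0],
    [0,0,0.006,0,0,0,0],
    [0,0,0,0,0,0,0],
  ],
)

```text
t: 20.85
eef_pos: [667.7, -224.9, 92.6]
tcp_rot: [3.136, -0.009, 0.175]
ft_force: [0.2, -0.3, 1.1]
opening: 0.006
```

```bash
python3 g.py -14 -2 80
```

```text
t 20.85 pos [ 667.7 -224.9   92.6] rpy [ 3.136 -0.009  0.175] F [ 0.2 -0.3  1.1] open 0.006 q [-0.42  0.74  1.47  0.    0.92  0.98]
shift in tool now mm [-107.4    0.7   11.7]  in target axes [-107.3    1.1   12.6]  rotvec [ 0.005 -0.009  0.003]
```

Request:
play_rows(
  moves=[
    [0,0.001,0.008,0.005,-0.009,0,0],
    [0,0,0.004,0,0,0,0],
    [-0.012,0,0,0,0,0,0],
    [-0.02,0,0,0,0,0,0],
    [-0.02,0,0,0,0,0,0],
    [-0.015,0,0,0,0,0,0],
    [-0.01,0,0,0,0,0,0],
  ],
)

```text
t: 21.55
eef_pos: [590.5, -239.9, 84.5]
tcp_rot: [3.137, -0.007, 0.176]
ft_force: [2.2, 0.8, -0.5]
opening: 0.005
```

```bash
python3 g.py -15 -2 80
```

```text
t 21.55 pos [ 590.5 -239.9   84.5] rpy [ 3.137 -0.007  0.176] F [ 2.2  0.8 -0.5] open 0.005 q [-0.49  0.67  1.66  0.    0.8   0.9 ]
shift in tool now mm [-29.6  -0.6   4.2]  in target axes [-29.6  -0.5   4.5]  rotvec [ 0.005 -0.007  0.004]
```

Request:
play_rows(
  moves=[
    [-0.01,0,0.001,0,0,0,0],
    [-0.008,0,0.001,0,0,0,0],
    [-0.005,0,0.001,0,0,0,0],
    [-0.003,0,0,0,0,0,0],
  ],
)

```text
t: 21.95
eef_pos: [564.0, -245.3, 82.8]
tcp_rot: [3.135, -0.012, 0.175]
ft_force: [20.3, 9.8, -10.4]
opening: 0.005
```

```bash
python3 g.py -15 -2 80
```

```text
t 21.95 pos [ 564.  -245.3   82.8] rpy [ 3.135 -0.012  0.175] F [ 20.3   9.8 -10.4] open 0.005 q [-0.52  0.64  1.73  0.    0.76  0.88]
shift in tool now mm [-2.6 -1.3  2.7]  in target axes [-2.6 -1.3  2.8]  rotvec [ 0.007 -0.012  0.003]
```

Stop contact felt at the expected shut position. Back off, rise and look.

Request:
play_rows(
  moves=[
    [0.006,0,0,0,0,0,0],
    [0.004,0,-0.02,0,0,0,0],
    [0,0,-0.04,0,0,0,0],
    [0,0,-0.04,0,0,0,0],
    [-0.04,0,-0.03,0,0,0,0],
    [-0.045,0,-0.02,0,0,0,0],
    [-0.045,0,0,0,0,0,0],
    [0,0,0,0,0,0,0],
  ],
)

```text
t: 22.75
eef_pos: [441.2, -265.1, 234.7]
tcp_rot: [3.137, -0.005, 0.179]
ft_force: [0.6, 0.4, 0.3]
opening: 0.003
```

```bash
python3 - <<'E'
from cell import *
from h import *
d=read_camera("scene");cv2.imwrite("pics/n_s.png",d["img"][:,:,::-1])
w=read_camera("wrist");cv2.imwrite("pics/n_w.png",w["img"][:,:,::-1])
E
```

```text
(no output)
```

View pics/n_s.png

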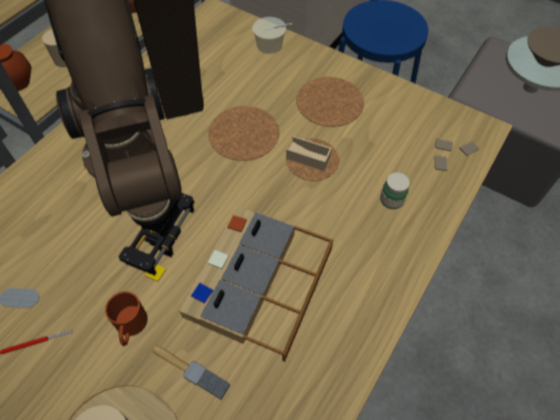

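View pics/n_w.png

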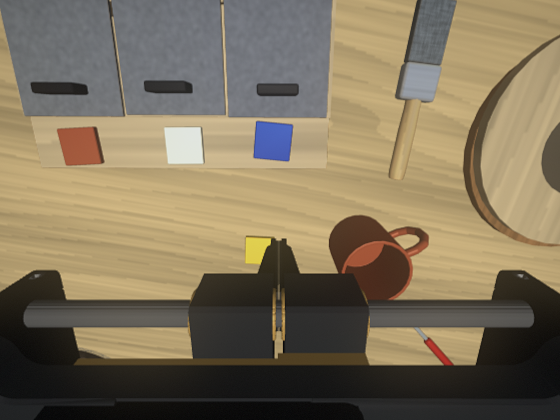

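```bash
python3 - <<'E'
from cell import *
s=state();print(s["t"],s["qvel"].round(3));print(job_done())
E
```

```text
22.85 [ 0.024  0.033 -0.025  0.004 -0.005  0.008]
the job is handed in; nothing more can be done
None
```

I handed the job in at 22.9 s of the 72 s allowed; no verdict came back. The blue tile lay in front of the right compartment. I pushed that lid open to its stop, poured all five beads in with the spout held over the opening, put the cup back on its cork mat, and pushed the lid shut to its stop.

**Last checks:**
- **Beads:** All five were seen in the right compartment and the cup was empty. I checked this before closing the lid.
- **Lids:** The front edges of all three lids line up in the final pictures. I judged this by eye and did not measure the gap. The contact force on closing (about 24 N) came within 3 mm of where I expected the stop.
- **Cup:** It stands upright on the mat, about 8 mm from the mat's centre by estimate.
- **Other things:** The tiles, mug, jar and brush look unmoved, and the arm was clear of everything.

No check failed. The camera views disagreed by up to about 5 mm on positions, which stayed within the clearances I used.

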